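Put the air gun away in the bench drawer

TASK

Put the air gun away: pull the drawer of the small bench cabinet out to its stop by its handle, set the air gun down gently (not dropped) so that it lies flat in the wide empty compartment with its nozzle pointing to the back of the drawer, then push the drawer fully shut. Do not yank or slam the drawer, keep the hex key in its own compartment, and leave the brush on the bench where it is.

Things in the scene. Friction and masses are not known exactly. Their poses are not given: they have to be found in the camera images.
- drawer (a joint): how far the drawer is out, in m: 0 fully shut, 0.17 at its stop; it may stand up to 0.02 ajar at the start. It slides along the cabinet's -x axis (towards the robot) with about 2 to 4 N of friction and stays where it is left
- cabinet: low grey steel bench cabinet with one blue-fronted drawer, fixed to the bench: 200 mm deep (x), 206 mm wide (y), 85 mm high. Origin at the centre of its underside; x points from the drawer front to the back, y to the left, z up. Shut, the drawer's front lies 100 to 90 mm in front of the origin; it is 200 mm wide, from 12 to 80 mm above the bench
- drawer_handle (a point): middle of the drawer's handle, moving with the drawer: a round steel bar, 12 mm thick, 100 mm long along the cabinet's y, with a leg at each end; free above and below. Its centre is 50 mm in front of the drawer front (44 mm free between bar and front), 55 mm above the bench, 30 mm below the cabinet's top. Axes as the cabinet's
- drawer_lane (a point): centre of the floor of the drawer's wide, empty left compartment, moving with the drawer; axes as the cabinet's. It is 180 mm long (x), 105 wide (y), its floor 22 mm above the bench. Above that floor the side and back walls rise 36 mm, the divider 22, the drawer front 58. At the stop only its last 10 mm are under the cabinet. The narrow compartment (56 mm wide) is centred 84.5 mm to its right (-y)
- air_gun: black air blow gun with a thin steel nozzle, lying on its side on the bench: 145 mm long (y), 35 wide (x), 22 high, 0.15 to 0.25 kg. Origin at the centre of its underside. The nozzle (8 mm thick, 54 long) points along its -y; the round body (22 mm thick, y = -18 to +72 mm) lies beside the trigger bar at +x (20 mm high, y = 12 to 62 mm)
- air_gun_grip (a point): point to grasp the air gun: across body and trigger bar (35 mm wide along the gun's x), 30 mm from the gun's origin along its +y, 11 mm above its underside
- air_gun_nozzle (a point): the nozzle's end, on its axis: at x = -6, y = -72, z = 11 mm in the air gun's frame
- hex_key: black bent hex key, 45 x 125 x 12 mm, lying loose in the drawer's narrow right-hand compartment. Origin at the centre of its underside
- brush: flat paste brush with wooden handle, 30 x 146 x 12 mm, loose on the bench near the air gun (the two may have swapped places); leave alone. Origin at the centre of its underside, long axis y
Mind the look-alikes: they are no part of the job. What is meant by the air_gun is not yellow, and is the larger of those in its own colour.

How it is judged:
On the way, in this order (a step that is already met when the one before it is completed fails the run):
1. the drawer is pulled out to its stop (value of joint drawer above 0.165 m), for 0.2 s.
2. with the drawer still out, the air gun, still held, is lowered to within 15 mm of the floor of the wide compartment, nozzle to the back (x of air_gun in the frame of drawer_lane between -0.03 and 0.03 m and y of air_gun in the frame of drawer_lane between -0.05 and 0.05 m and value of joint drawer above 0.13 m and z of air_gun_grip in the frame of drawer_lane below 0.026 m and x of air_gun_nozzle in the frame of drawer_lane above 0.04 m and contact force between the fingers and air_gun above 0.3 N), for 0.1 s.
At the end, for the whole second after the job is handed in: Drawer shut to 5 mm and still; air gun at rest, flat (20 deg) on the wide compartment's floor, within 30 mm of its centre lengthwise, 50 mm sideways, nozzle end over 40 mm behind the centre; hex key in the narrow compartment; brush within 30 mm of where it lay (value of joint drawer below 0.005 m and velocity of joint drawer between -0.02 and 0.02 m/s and x of air_gun in the frame of drawer_lane between -0.03 and 0.03 m and y of air_gun in the frame of drawer_lane between -0.05 and 0.05 m and z of air_gun in the frame of drawer_lane below 0.012 m and angle between air_gun's own z axis and vertical below 0.35 rad and x of air_gun_nozzle in the frame of drawer_lane above 0.04 m and linear speed of air_gun below 0.03 m/s and y of hex_key in the frame of drawer_lane between -0.115 and -0.055 m and z of hex_key in the frame of drawer_lane below 0.015 m and distance of brush from where it was at the start of the episode below 0.03 m); the robot touches nothing.
It fails at once if the drawer is yanked or slammed (faster than 0.6 m/s) (velocity of joint drawer above 0.6 m/s or velocity of joint drawer below -0.6 m/s).
It fails at once if the brush is moved by more than 30 mm (distance of brush from where it was at the start of the episode above 0.03 m).
It also fails if it takes over 72 s, if anything falls off the work surface, if the arm or the gripper's body presses on something with over 40 N, if the wrist force passes 120 N, or if a joint passes its speed limit or range.

ROBOT

A 6-joint arm with a two-finger parallel gripper is mounted at the origin on a cart in front of the work surface, level with it; the furniture and walls round the work are solid. World frame = base frame: x ahead of the robot, y to its left, z up, the work surface at z = 0. Lengths are in m, angles in rad, forces in N, time in s.
With the tool pointing down it reaches from about 0.35 to 0.85 m from the base axis. Payload 8.1 kg.
Tool frame: the origin (TCP) lies midway between the tips of the shut fingers; the grasp point (between the pads) lies 19 mm behind it (robot.grip_point_offset is the distance from the TCP to the grasp point, in m); z points along the fingers, y is the line along which they close (so a half turn about z gives the same grasp; the last joint's range is limited). The gripper opens to 93 mm and grips with 3 to 60 N. Pads are 15 mm wide; open, the fingers measure 128 mm over their backs; the gripper's body (75 mm by 188 mm) begins 65 mm behind the grasp point.
Start: joints at [-1.363, 0.13, 1.488, -0, 1.523, -0.085], TCP at [0.173, -0.574, 0.219] pointing down, gripper open.
Joint ranges: [-2.96, 2.96], [-0.89, 2.26], [0.02, 2.5], [-1.34, 4.48], [0, 2.73], [-2.66, 2.66]. Speed limits (rad/s): [2.39, 2.39, 2.79, 3.14, 3.14, 3.14].

INTERFACE

Orientations are given as a rotation vector (axis times angle).
In Python, from plant import robot, read_camera, job gives the robot as it stands.
- The arm moves only by the shell command python3 -m inch 'ROWS' [FORCE]. ROWS is JSON, one flat list of numbers, 5 for each row, row after row: the shift along the world's x, y, z in mm, then the turn about the world's z in degrees, then the opening in per cent of the stroke, from 0 (shut) to 100 (fully open). In form: [dx, dy, dz, yaw, hand, dx, dy, dz, yaw, hand, ...]. A call has 1 to 10 rows; each row is the pose to reach, as a shift and turn from the pose commanded when the call began; what a row does not reach only later rows make up. A row lasts 1/12 s, in which the tool goes at most 41.7 mm and 7.16 degrees, less where a joint would pass 70% of its speed; a pose out of reach is approached as far as the arm can. A call with a gripper value outside its range is refused whole. The fingers move at their own pace and stop on an object; FORCE is the grip in N (left out, the last holds). Time passes only in rows, so rows that repeat a pose let the fingers close. It gives the time, the measured TCP pose, the force, the opening and the grip force at its end, in the units of the state.
- robot.read_state(): the state, without advancing time (a new reading comes with each control period).
- read_camera(name): name is "scene" or "top"; returns a dict with "image" (400x640x3 uint8, blue, green, red), "K" (3x3 intrinsics, pixels), "D" ([k1, k2, p1, p2, k3] as OpenCV has them; the pictures are not rectified), "extrinsics" (4x4, takes a point from world to camera coordinates). Camera axes: x right, y down, z forward; pixel columns grow to the right and rows downward; lengths in m; the calibration is good to about 2 mm. A picture is of the moment at which its call begins. There is no depth.
- job.close_job(): hands the job in; it is judged then, once.
The state is a dict: "t": time; "q": joint angles; "dq": joint speeds; "joint_torque": joint torques, N m; "tool_pos": TCP position; "orientation": TCP orientation; "force": force on the tool from outside, world axes, zero at the start; "wrist_torque": the same for the moment, N m; "opening": finger opening in m; "gripper_force": force on a finger pad.
Only numpy, scipy, OpenCV 4.12 (cv2) and the standard library are available. Lean on these libraries where they do the work, as an engineer would, in place of code of your own. Each camera call takes 0.05 s, during which the arm holds its last target. There are 200 camera calls.

## Working session

There is one attempt and no reset: what is moved stays moved. The work goes in short steps, Python scripts to look and compute and a shell command to move; the robot and the scene stay as the last step left them, time stands still between calls to the robot, and variables do not carry over. Pictures are saved under pics/ and viewed, at most 10 in all, crops included, and the job is handed in when it is done.

```bash
mkdir -p pics; cat > h.py <<'E'
import numpy as np, cv2
from plant import robot, read_camera, job
def cam(n,save=None):
    c=read_camera(n)
    if save: cv2.imwrite(save,c["image"])
    return c
def ray(c,uv):
    K=np.array(c["K"]);D=np.array(c["D"]);T=np.array(c["extrinsics"])
    p=cv2.undistortPoints(np.array([[uv]],float),K,D)[0,0]
    d=T[:3,:3].T@np.array([p[0],p[1],1]);o=-T[:3,:3].T@T[:3,3]
    return o,d/np.linalg.norm(d)
def plane(c,uv,z):
    o,d=ray(c,uv);return o+d*(z-o[2])/d[2]
def two(c1,u1,c2,u2):
    o1,d1=ray(c1,u1);o2,d2=ray(c2,u2)
    A=np.stack([d1,-d2],1);s=np.linalg.lstsq(A,o2-o1,rcond=None)[0]
    a=o1+s[0]*d1;b=o2+s[1]*d2
    return (a+b)/2,np.linalg.norm(a-b)
E
python3 - <<'E'
from h import *
for n in("scene","top"):
    c=cam(n,f"pics/{n}0.png");o,_=ray(c,(320,200));print(n,o,np.array(c["extrinsics"])[:3,:3].round(2).tolist())
s=robot.read_state();print(s["t"],s["tool_pos"],s["orientation"],s["opening"],s["force"])
E
```

```text
scene [0.09259854 0.75691626 0.44817654] [[-0.79, -0.61, 0.02], [-0.29, 0.35, -0.89], [0.54, -0.71, -0.46]]
top [0.37024361 0.17909836 1.12341468] [[-0.1, -0.99, 0.0], [-0.97, 0.1, -0.2], [0.2, -0.02, -0.98]]
0.1 [ 0.17308369 -0.57391599  0.21764454] [-3.10622269e+00 -4.58056023e-01  1.91040621e-04] 0.09273666123135313 [-0.1773429  -0.86747829  0.66672535]
```

View pics/scene0.png

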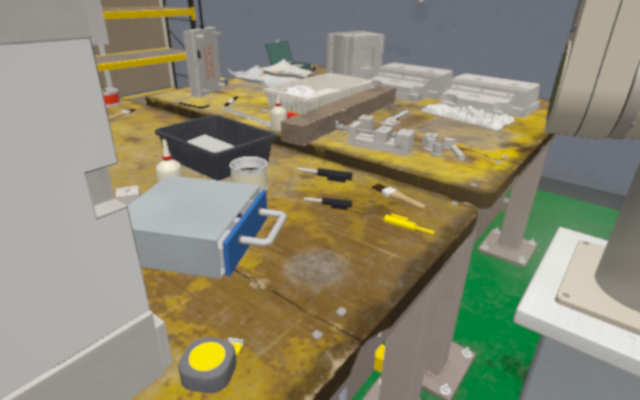

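View pics/top0.png

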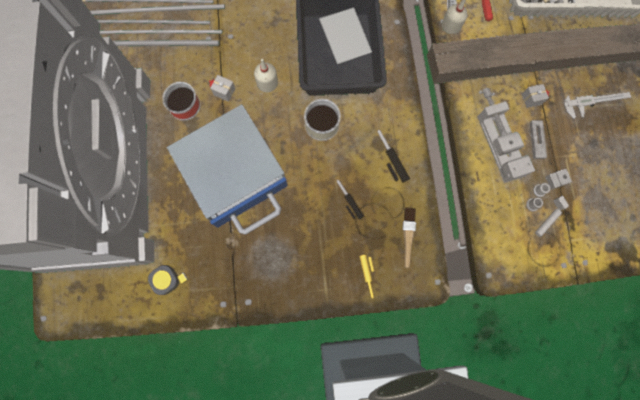

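Scene: cabinet at about (200,220) with its handle near (268,230); two black guns at (325,174) and (330,203). Top: cabinet (228,162), handle (258,216), larger black gun (395,160) with its nozzle end at (380,132), smaller one (352,203), brush (409,235), yellow decoy (367,275). Next I'll crop and mask for finer pixels.

```bash
python3 - <<'E'
from h import *
t=cv2.imread("pics/top0.png");s=cv2.imread("pics/scene0.png")
a=cv2.resize(t[120:240,160:420],None,fx=3,fy=3,interpolation=cv2.INTER_CUBIC)
b=cv2.resize(s[150:280,120:380],None,fx=3,fy=3,interpolation=cv2.INTER_CUBIC)
cv2.imwrite("pics/a.png",a[:, :780]);cv2.imwrite("pics/b.png",b)
T=cam("top");S=cam("scene")
for n,c,(r0,r1,c0,c1) in(("top",T,(125,225,330,415)),("scene",S,(160,215,290,360))):
    g=c["image"][r0:r1,c0:c1].max(2);m=(g<60).astype(np.uint8)
    k,l,st,ce=cv2.connectedComponentsWithStats(m)
    for i in range(1,k):
        if st[i,4]>25:
            ys,xs=np.where(l==i);p=np.stack([xs+c0,ys+r0],1).astype(np.float32)
            print(n,st[i,4],ce[i]+[c0,r0],cv2.minAreaRect(p),plane(c,ce[i]+[c0,r0],.011).round(3))
E
```

```text
top 189 [397.64021164 165.01587302] ((397.3585205078125, 164.74526977539062), (34.092132568359375, 6.701871871948242), 60.945396423339844) [ 0.65  -0.057  0.011]
top 29 [392.17241379 171.68965517] ((392.16986083984375, 171.90567016601562), (16.12334442138672, 1.9425715208053589), 60.945396423339844) [ 0.635 -0.041  0.011]
top 113 [354.09734513 206.02654867] ((354.0815124511719, 206.2574920654297), (25.54975128173828, 4.847901344299316), 58.392494201660156) [0.559 0.063 0.011]
scene 122 [350.1557377  162.48360656] ((346.5, 163.5), (7.0, 25.0), 90.0) [ 0.661 -0.146  0.011]
scene 221 [334.88235294 175.00904977] ((334.00555419921875, 175.45724487304688), (32.377906799316406, 8.234594345092773), 7.431407928466797) [ 0.645 -0.051  0.011]
scene 178 [337.19101124 203.32022472] ((336.4214782714844, 203.667236328125), (27.28243064880371, 7.53626012802124), 6.709837436676025) [0.552 0.071 0.011]
```

View pics/a.png

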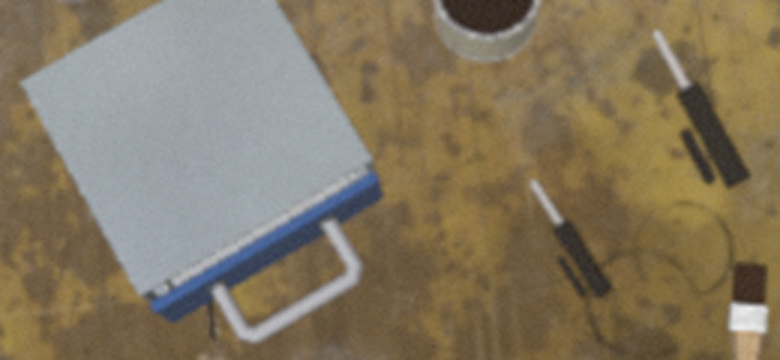

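View pics/b.png

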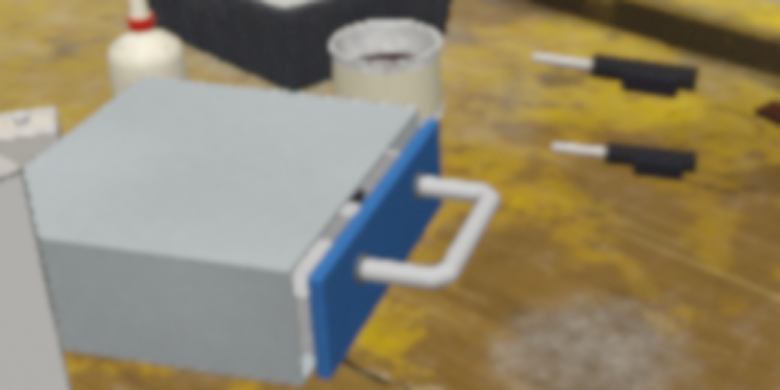

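Crops: handle bar ends at a(248,335)/(357,270) and b(440,273)/(492,192); cabinet top front corners at a(148,293)/(372,163) and b(293,272)/(415,105). The larger gun has its nozzle end at a(657,33)/b(535,57) and its butt at a(738,180)/b(695,78), with the trigger on its +y (world) side. The drawer stands slightly ajar.

```bash
python3 - <<'E'
from h import *
T=cam("top");S=cam("scene")
A=lambda x,y:(x/3-1/3+160,y/3-1/3+120)
B=lambda x,y:(x/3-1/3+120,y/3-1/3+150)
P={}
for n,a,b in(("hL",(248,335),(440,273)),("hR",(357,270),(492,192)),("cFL",(148,293),(293,272)),("cFR",(372,163),(415,105)),("cBL",(22,82),(27,172)),("noz",(657,33),(535,57)),("butt",(738,180),(695,76)),("dR",(380,185),(437,122))):
    p,e=two(T,A(*a),S,B(*b));P[n]=p;print(n,p.round(4),"gap",round(e,4))
dl=P["hL"]-P["hR"];print("handle mid",(P["hL"]+P["hR"])/2,"len",np.linalg.norm(dl),"axis y dir deg",np.degrees(np.arctan2(dl[1],dl[0])))
dc=P["cFL"]-P["cFR"];print("cab len",np.linalg.norm(dc),"y dir",np.degrees(np.arctan2(dc[1],dc[0])))
db=P["cBL"]-P["cFL"];print("cab x",np.linalg.norm(db),np.degrees(np.arctan2(db[1],db[0])))
g=P["noz"]-P["butt"];print("gun len",np.linalg.norm(g),"nozzle dir",np.degrees(np.arctan2(g[1],g[0])))
yaw=np.arctan2(dc[1],dc[0])-np.pi/2;xc=np.array([np.cos(yaw),np.sin(yaw)])
fm=(P["cFL"]+P["cFR"])[:2]/2;hm=(P["hL"]+P["hR"])[:2]/2
print("front mid",fm,"handle ahead",(hm-fm)@xc)
R=cv2.Rodrigues(np.array(robot.read_state()["orientation"]))[0];print(R.round(3))
E
```

```text
hL [0.5174 0.332  0.0581] gap 0.0001
hR [0.5587 0.2433 0.0571] gap 0.0026
cFL [0.5544 0.4034 0.0795] gap 0.0011
cFR [0.638  0.225  0.0864] gap 0.0041
cBL [0.7086 0.4711 0.1194] gap 0.0282
noz [ 0.7437 -0.0218  0.0108] gap 0.0014
butt [ 0.6096 -0.0715  0.0142] gap 0.0023
dR [0.6224 0.2208 0.0771] gap 0.0041
handle mid [0.53804118 0.28764985 0.05760966] len 0.09795456308767153 axis y dir deg 114.98448418551197
cab len 0.19715358013429826 y dir 115.11482469712661
cab x 0.1730416976769085 23.686928323656094
gun len 0.14303434927821854 nozzle dir 20.307950399791146
front mid [0.59618634 0.31422426] handle ahead -0.06392713770021298
[[ 0.957  0.289 -0.   ]
 [ 0.289 -0.957  0.001]
 [ 0.    -0.001 -1.   ]]
```

Measured values agree with the text: the bar is at z≈57 mm and 98 mm long, the cabinet is turned about 25°, and the gun is 143 mm long. I'm moving towards the handle.

```bash
python3 -m inch '[40,60,0,7,38, 230,330,0,49,38, 230,330,0,49,38, 230,330,0,49,38, 230,330,0,49,38, 230,330,0,49,38, 230,330,0,49,38, 230,330,0,49,38, 230,330,0,49,38, 230,330,0,49,38]' 20
```

```text
t: 1.13
tool_pos: [0.4047, -0.2414, 0.2189]
orientation: [2.637, 1.708, 0.002]
force: [1.3, -0.9, 0.3]
opening: 0.0358
gripper_force: 0.0
```

```bash
python3 -m inch '[133,530,0,49,38, 133,530,0,49,38, 133,530,0,49,38, 133,530,0,49,38, 133,530,0,49,38, 133,530,0,49,38, 133,530,0,49,38, 133,530,0,49,38, 133,530,0,49,38, 133,530,0,49,38]' && python3 - <<'E'
from h import *
s=robot.read_state();p=s["tool_pos"];R=cv2.Rodrigues(np.array(s["orientation"]))[0]
print("to go",np.array([.538,.2877,.036])-p,"yaw",25-np.degrees(np.arctan2(R[1,1],R[0,1])))
E
```

```text
t: 1.97
tool_pos: [0.5047, 0.1619, 0.2188]
orientation: [1.693, 2.646, 0.001]
force: [0.6, -0.8, -0.5]
opening: 0.0353
gripper_force: 0.0
to go [ 0.03331891  0.12575846 -0.18280161] yaw 0.2073830249402242
```

```bash
python3 -m inch '[33,126,0,0,38, 33,126,0,0,38, 33,126,0,0,38, 33,126,0,0,38, 33,126,-30,0,38, 33,126,-60,0,38, 33,126,-80,0,38, 33,126,-80,0,38, 33,126,-80,0,38]' && python3 - <<'E'
from h import *
s=robot.read_state();p=s["tool_pos"];R=cv2.Rodrigues(np.array(s["orientation"]))[0]
print("to go",np.array([.538,.2877,.036])-p,"yaw",25-np.degrees(np.arctan2(R[1,1],R[0,1])))
S=cam("scene");T=cam("top")
a=cv2.resize(S["image"][150:280,170:330],(480,390));b=cv2.resize(T["image"][150:260,200:300],(300,330))
o=np.zeros((390,780,3),np.uint8);o[:,:480]=a;o[:330,480:]=b;cv2.imwrite("pics/c.png",o)
E
```

```text
t: 2.72
tool_pos: [0.5366, 0.2851, 0.1375]
orientation: [-1.692, -2.645, 0.004]
force: [-0.0, 0.2, -0.2]
opening: 0.0354
gripper_force: 0.0
to go [ 0.00142255  0.00261558 -0.10148108] yaw 0.22734473839921066
```

View pics/c.png

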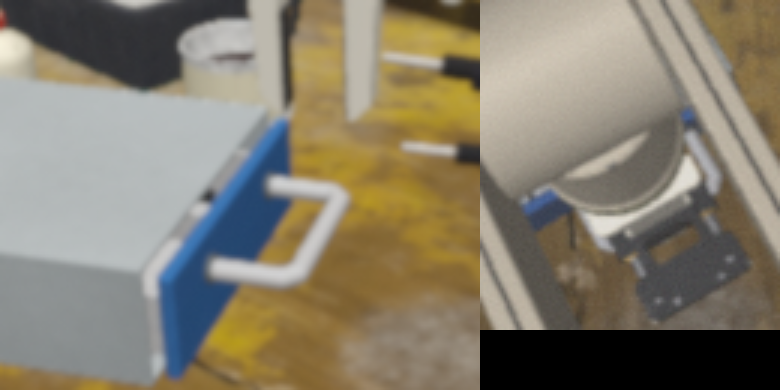

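The two fingers hang above the bar, at (272,60) and (362,60) in the scene crop, one on each side of it. I'll lower and close.

```bash
python3 -m inch '[1,3,-25,0,38, 1,3,-50,0,38, 1,3,-75,0,38, 1,3,-95,0,38, 1,3,-101,0,38, 1,3,-101,0,38, 1,3,-101,0,20, 1,3,-101,0,8, 1,3,-101,0,8, 1,3,-101,0,8]' 20
```

```text
t: 3.65
tool_pos: [0.5394, 0.289, 0.0394]
orientation: [1.693, 2.645, 0.002]
force: [-2.7, -1.2, 1.5]
opening: 0.0136
gripper_force: 1.4
```

```bash
python3 -m inch '[0,0,0,0,4, 0,0,0,0,4, -5,-2,0,0,4, -14,-6,0,0,4, -25,-12,0,0,4, -36,-17,0,0,4, -47,-22,0,0,4, -58,-27,0,0,4, -69,-32,0,0,4, -73,-34,0,0,4]' 20; python3 -m inch '[-5,-2,0,0,4, -13,-6,0,0,4, -22,-10,0,0,4, -31,-14,0,0,4, -40,-19,0,0,4, -49,-23,0,0,4, -55,-26,0,0,4, -58,-27,0,0,4, -58,-27,0,0,4]'
```

```text
t: 4.48
tool_pos: [0.4664, 0.2542, 0.0392]
orientation: [1.691, 2.644, 0.004]
force: [3.6, -1.4, 1.6]
opening: 0.0115
gripper_force: 20.0
t: 5.23
tool_pos: [0.4089, 0.2267, 0.0391]
orientation: [1.691, 2.643, 0.002]
force: [0.5, -7.7, 9.1]
opening: 0.0109
gripper_force: 20.0
```

```bash
python3 -m inch '[-4,-1,0,0,4, -7,-3,0,0,4, -9,-4,0,0,4, -11,-5,0,0,4, -11,-5,0,0,4, -11,-5,0,0,4]';python3 -m inch '[-3,-1,0,0,4, -5,-2,0,0,4, -5,-2,0,0,4, -5,-2,0,0,4]'
```

```text
t: 5.73
tool_pos: [0.3985, 0.2218, 0.0391]
orientation: [1.691, 2.643, 0.002]
force: [3.4, -8.0, 7.6]
opening: 0.0112
gripper_force: 20.0
t: 6.07
tool_pos: [0.3976, 0.2214, 0.0394]
orientation: [1.689, 2.638, 0.015]
force: [26.4, 1.9, -17.4]
opening: 0.0114
gripper_force: 19.9
```

Resistance rose to 26 N after 157 mm of pull, so the drawer is at its stop. Now I'll ease off, release and rise.

```bash
python3 -m inch '[0,0,0,0,4, 0,0,0,0,4, 2,1,0,0,4, 4,2,0,0,4, 4,2,0,0,30, 4,2,0,0,36, 4,2,0,0,36, 4,2,0,0,36, 4,2,30,0,36, 4,2,60,0,36]' && python3 -m inch '[0,0,40,0,40, 0,0,80,0,45, 0,0,120,0,50, 0,0,120,-7,50, 40,-20,120,-14,60, 60,-60,120,-21,60, 80,-95,120,-28,60, 100,-130,120,-35,70, 120,-165,120,-42,70, 120,-165,120,-42,70]'
python3 - <<'E'
from h import *
T=cam("top","pics/d.png");S=cam("scene","pics/e.png")
o=np.zeros((400,760,3),np.uint8)
o[:,:380]=T["image"][0:400,100:480];o[:,380:]=S["image"][:,80:460];cv2.imwrite("pics/f.png",o)
E
```

```text
t: 6.9
tool_pos: [0.3931, 0.2218, 0.096]
orientation: [-1.691, -2.643, 0.007]
force: [0.5, -0.1, 0.5]
opening: 0.0331
gripper_force: 0.0
t: 7.73
tool_pos: [0.5176, 0.052, 0.2171]
orientation: [2.539, 1.847, -0.002]
force: [-0.1, 1.0, -0.7]
opening: 0.0644
gripper_force: 0.0
```

View pics/f.png

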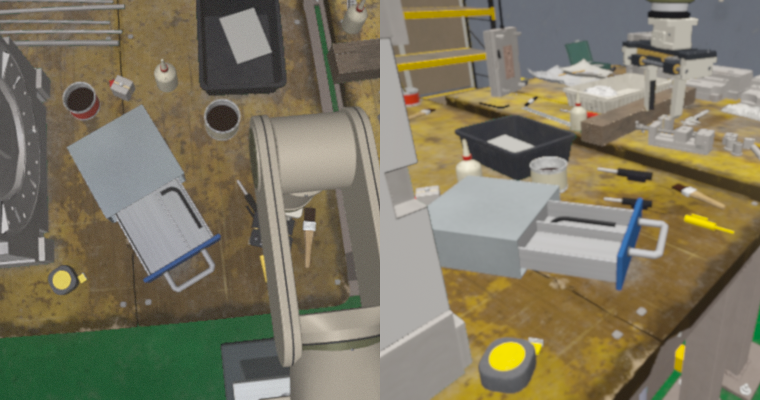

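The picture shows the drawer out (top crop, compartments around (165,225); hex key around (185,205) in the right one). Brush and gun are untouched. Next I'll hover over the gun's grip.

```bash
python3 -m inch '[20,-15,0,-7,70, 60,-45,0,-14,70, 95,-75,0,-21,70, 129,-103,0,-28,70, 129,-103,0,-35,70, 129,-103,0,-42,70, 129,-103,0,-49,70, 129,-103,-40,-53,70, 129,-103,-80,-53,70, 129,-103,-110,-53,70]'
python3 - <<'E'
from h import *
s=robot.read_state();p=s["tool_pos"];R=cv2.Rodrigues(np.array(s["orientation"]))[0]
print("to go",np.array([.6465,-.0515,.004])-p,"yaw",-69.7-np.degrees(np.arctan2(R[1,1],R[0,1])))
T=cam("top","pics/t2.png");S=cam("scene","pics/s2.png")
a=cv2.resize(T["image"][170:270,200:320],None,fx=3,fy=3,interpolation=cv2.INTER_CUBIC)
b=cv2.resize(S["image"][150:290,170:370],None,fx=2,fy=2,interpolation=cv2.INTER_CUBIC)
o=np.zeros((300,760,3),np.uint8);o[:,:360]=a;o[:280,360:]=b;cv2.imwrite("pics/g.png",o)
E
```

```text
t: 8.67
tool_pos: [0.6434, -0.0429, 0.105]
orientation: [-3.093, -0.544, 0.002]
force: [-0.2, -0.1, -1.3]
opening: 0.0653
gripper_force: 0.0
to go [ 0.00313275 -0.00864385 -0.10097037] yaw 0.3544036164133644
```

View pics/g.png

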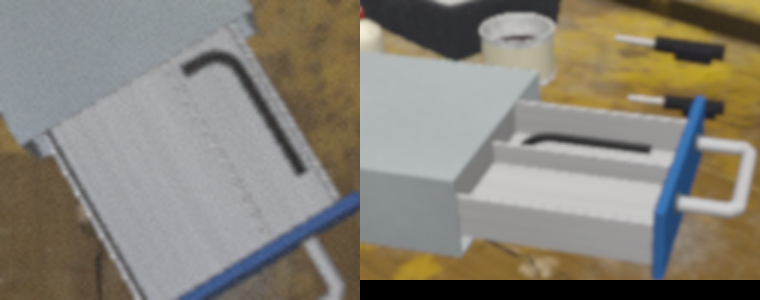

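Drawer crops: hex key in the right compartment (200–300, 60–170) and the wide lane clear. Wall tops are at (55,140)–(140,295) on the left and (335,200) on the right; the handle's right corner is at (340,278). Now I'll locate the lane and take the gun.

```bash
python3 -m inch '[3,-8,-30,0,70, 3,-8,-60,0,70, 3,-8,-85,0,70, 3,-8,-95,0,70, 3,-9,-101,0,70, 3,-9,-101,0,70, 3,-9,-101,0,70]'
python3 - <<'E'
from h import *
T=cam("top");S=cam("scene")
A=lambda x,y:(x/3-1/3+200,y/3-1/3+170)
B=lambda x,y:((x-360)/2-.25+170,y/2-.25+150)
for n,p in(("Lfront",(140,295)),("Lback",(55,140)),("Rfront",(335,200)),("Rback",(240,30))):print(n,plane(T,A(*p),.058))
print("hL",two(T,(278,288),S,B(745,210)),"hR",two(T,A(340,278),S,B(752,145)))
# divider top / lane floor corners in scene at known heights
for n,p,z in(("divider front top",(672,178),.044),("divider back top",(492,143),.044),("left wall top front",(652,222),.058)):print(n,plane(S,B(*p),z))
for n,p in(("divfloor1",(165,85)),("divfloor2",(265,232))):print(n,plane(T,A(*p),.044))
c=np.array([.396,.220]);u=np.array([np.cos(np.radians(25)),np.sin(np.radians(25))]);v=np.array([-u[1],u[0]])
print("lane est",c+.15*u+.03*v)
E
```

```text
t: 9.35
tool_pos: [0.6491, -0.0541, 0.0089]
orientation: [3.094, 0.54, 0.004]
force: [-1.0, 0.3, 1.0]
opening: 0.0652
gripper_force: 0.0
Lfront [0.43257036 0.32919451 0.058     ]
Lback [0.55802601 0.3863905  0.058     ]
Rfront [0.49011022 0.1745211  0.058     ]
Rback [0.63087541 0.23553616 0.058     ]
hL (array([0.37694723, 0.25954106, 0.05284529]), np.float64(0.008715592734589007)) hR (array([0.42521058, 0.17389433, 0.05748592]), np.float64(0.01194385216109455))
divider front top [0.45563427 0.2458285  0.044     ]
divider back top [0.62334814 0.30459653 0.044     ]
left wall top front [0.41750638 0.32463098 0.058     ]
divfloor1 [0.59578508 0.29918671 0.044     ]
divfloor2 [0.47233915 0.23084504 0.044     ]
lane est [0.51926762 0.31058197]
```

Lane centre checks out at about (0.519, 0.311) from wall spacing (166 mm) and handle. Next: close on the gun.

```bash
python3 -m inch '[-1,1,-3,0,70, -2,2,-4,0,60, -2,2,-4,0,40, -2,2,-4,0,25, -2,2,-4,0,20, -2,2,-4,0,20, -2,2,-4,0,20, -2,2,-4,0,20, -2,2,-4,0,20]' 25; python3 -m inch '[0,0,10,0,20, 0,0,25,0,20, 0,0,50,0,20, 0,0,80,0,20, 0,0,110,0,20, 0,0,140,0,20, 0,0,165,0,20, 0,0,165,0,20]'
python3 - <<'E'
from h import *
s=robot.read_state();R=cv2.Rodrigues(np.array(s["orientation"]))[0]
print(np.degrees(np.arctan2(R[1,1],R[0,1])))
T=cam("top");S=cam("scene")
o=np.zeros((400,760,3),np.uint8)
o[:,:380]=T["image"][0:400,200:580];o[:,380:]=cv2.resize(S["image"][0:200,240:430],(380,400));cv2.imwrite("pics/i.png",o)
E
```

```text
t: 10.2
tool_pos: [0.6456, -0.0522, 0.0027]
orientation: [-3.095, -0.54, 0.0]
force: [-0.9, 1.5, 1.5]
opening: 0.0346
gripper_force: 25.0
t: 10.87
tool_pos: [0.6495, -0.0531, 0.177]
orientation: [3.091, 0.539, 0.018]
force: [0.5, 0.4, -0.1]
opening: 0.0348
gripper_force: 25.0
-70.23208912575618
```

View pics/i.png

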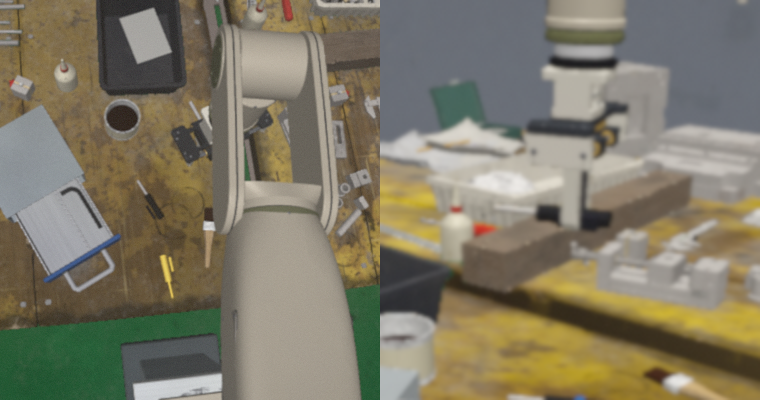

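The gun hangs level in the fingers (scene crop around (560,215)), nozzle pointing left/back. Carrying it over the drawer.

```bash
python3 -m inch '[-10,20,0,1,20, -25,55,0,2,20, -42,90,0,3,20, -58,125,0,4,20, -75,160,0,5,20, -91,195,0,5,20, -107,230,0,5,20, -123,265,0,5,20, -138,298,0,5,20, -150,324,0,5,20]'; python3 -m inch '[-8,16,0,0,20, -12,25,0,0,20, -12,25,0,0,20, -12,25,0,0,20, -12,25,-25,0,20, -12,25,-50,0,20, -12,25,-60,0,20, -12,25,-60,0,20, -12,25,-60,0,20]'
python3 - <<'E'
from h import *
s=robot.read_state();p=s["tool_pos"];R=cv2.Rodrigues(np.array(s["orientation"]))[0]
print("to go",np.array([.4875,.296,.029])-p,"yaw",-65-np.degrees(np.arctan2(R[1,1],R[0,1])))
T=cam("top");S=cam("scene")
a=cv2.resize(T["image"][150:290,180:330],None,fx=2.5,fy=2.5,interpolation=cv2.INTER_CUBIC)
b=cv2.resize(S["image"][100:280,200:390],None,fx=2,fy=2,interpolation=cv2.INTER_CUBIC)
o=np.zeros((360,760,3),np.uint8);o[:350,:375]=a;o[:,380:]=b;cv2.imwrite("pics/j.png",o)
E
```

```text
t: 11.8
tool_pos: [0.4927, 0.2734, 0.1652]
orientation: [3.068, 0.675, -0.006]
force: [0.5, -0.1, -2.5]
opening: 0.0345
gripper_force: 25.0
t: 12.55
tool_pos: [0.4836, 0.2955, 0.1072]
orientation: [3.068, 0.672, -0.003]
force: [0.1, 1.3, -2.3]
opening: 0.0349
gripper_force: 25.0
to go [ 0.00388719  0.00052638 -0.07822149] yaw 0.3018924113595176
```

View pics/j.png

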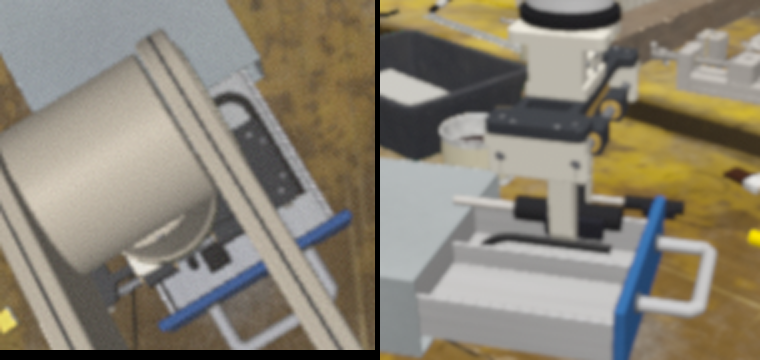

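Gun is over the wide lane with the nozzle towards the cabinet (scene crop (455,200)–(610,215)), clear of the walls. Lowering gently.

```bash
python3 -m inch '[3,0,-15,0,20, 3,0,-30,0,20, 3,0,-45,0,20, 3,0,-58,0,20, 3,0,-67,0,20, 3,0,-73,0,20, 3,0,-76,0,20, 3,0,-76,0,20, 3,0,-76,0,20]'; python3 -m inch '[0,0,-1,0,20, 0,0,-2,0,20, 0,0,-2,0,20, 0,0,-2,0,20]'
```

```text
t: 13.4
tool_pos: [0.487, 0.2969, 0.0322]
orientation: [-3.068, -0.674, -0.001]
force: [-0.3, 0.5, -2.0]
opening: 0.0347
gripper_force: 25.0
t: 13.73
tool_pos: [0.4867, 0.2967, 0.0299]
orientation: [-3.068, -0.674, -0.001]
force: [-0.3, 0.0, -2.6]
opening: 0.0349
gripper_force: 25.0
```

```bash
python3 -m inch '[0,0,-1,0,20, 0,0,-2,0,20, 0,0,-3,0,20, 0,0,-4,0,20, 0,0,-4,0,20, 0,0,-4,0,20]'; python3 -m inch '[0,0,-1,0,20, 0,0,-1,0,20, 0,0,-1,0,20]'
```

```text
t: 14.23
tool_pos: [0.4865, 0.2966, 0.0255]
orientation: [3.068, 0.674, -0.0]
force: [0.2, -0.3, -3.6]
opening: 0.0347
gripper_force: 25.0
t: 14.48
tool_pos: [0.4868, 0.2968, 0.0248]
orientation: [-3.068, -0.674, -0.0]
force: [-0.4, 0.3, -1.2]
opening: 0.0347
gripper_force: 25.0
```

```bash
python3 -m inch '[0,0,-1,0,20, 0,0,-1,0,20, 0,0,-1,0,34, 0,0,-1,0,40, 0,0,-1,0,46, 0,0,-1,0,50, 0,0,-1,0,50, 0,0,-1,0,50]'; python3 -m inch '[0,0,15,0,50, 0,0,40,0,50, 0,0,80,0,50, 0,0,120,0,50, 0,0,150,0,50, -15,-10,150,7,50, -30,-20,150,14,40, -50,-30,150,21,40, -75,-45,150,28,38, -95,-60,150,35,38]'
python3 - <<'E'
from h import *
T=cam("top");S=cam("scene")
a=cv2.resize(T["image"][150:290,180:330],None,fx=2.5,fy=2.5,interpolation=cv2.INTER_CUBIC)
b=cv2.resize(S["image"][100:280,200:390],None,fx=2,fy=2,interpolation=cv2.INTER_CUBIC)
o=np.zeros((360,760,3),np.uint8);o[:350,:375]=a;o[:,380:]=b;cv2.imwrite("pics/k.png",o)
E
```

```text
t: 15.15
tool_pos: [0.4865, 0.2966, 0.0234]
orientation: [3.068, 0.674, -0.0]
force: [0.3, 0.7, 0.6]
opening: 0.0463
gripper_force: 0.0
t: 15.98
tool_pos: [0.3902, 0.2362, 0.1733]
orientation: [-2.719, -1.574, 0.001]
force: [0.2, -0.2, -0.2]
opening: 0.0356
gripper_force: 0.0
```

View pics/k.png

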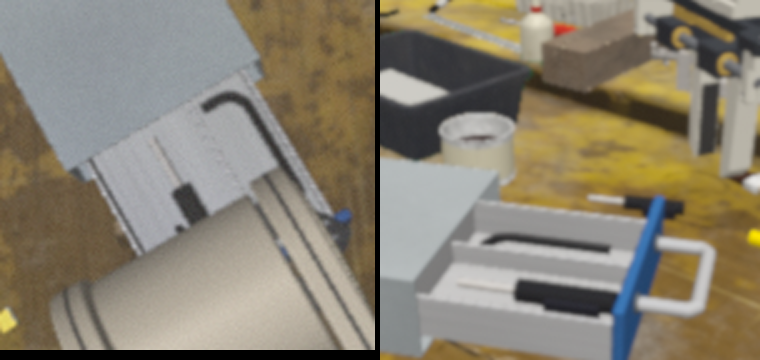

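The gun lies flat in the lane, nozzle to the back (scene crop (460,285)–(615,300)); hex key is in place. I'll regrasp the handle.

```bash
python3 -m inch '[6,-15,0,7,38, 6,-15,0,14,38, 6,-15,0,21,38, 6,-15,0,28,38, 6,-15,0,35,38, 6,-15,0,42,38, 6,-15,0,49,38, 6,-15,0,55,38, 6,-15,-40,55,38, 6,-15,-60,55,38]'; python3 -m inch '[0,0,-25,0,38, 0,0,-50,0,38, 0,0,-65,0,38, 0,0,-74,0,38, 0,0,-74,0,38, 0,0,-74,0,20, 0,0,-74,0,5, 0,0,-74,0,4, 0,0,-74,0,4]' 20
```

```text
t: 16.92
tool_pos: [0.3982, 0.2219, 0.1121]
orientation: [1.695, 2.645, 0.001]
force: [-0.3, -0.2, -0.5]
opening: 0.0353
gripper_force: 0.0
t: 17.67
tool_pos: [0.3987, 0.2221, 0.0409]
orientation: [1.693, 2.645, 0.003]
force: [0.6, -0.8, -0.4]
opening: 0.0133
gripper_force: 0.0
```

```bash
python3 -m inch '[0,0,0,0,4, 0,0,0,0,4, 3,1,0,0,4, 8,4,0,0,4, 15,7,0,0,4, 23,11,0,0,4, 32,15,0,0,4, 41,19,0,0,4, 50,24,0,0,4, 59,28,0,0,4]' 20; python3 -m inch '[9,4,0,0,4, 18,8,0,0,4, 27,13,0,0,4, 36,17,0,0,4, 45,21,0,0,4, 54,25,0,0,4, 63,29,0,0,4, 71,33,0,0,4, 76,36,0,0,4, 78,37,0,0,4]'
```

```text
t: 18.5
tool_pos: [0.4574, 0.2502, 0.0408]
orientation: [1.693, 2.646, 0.001]
force: [-4.0, -0.2, 9.0]
opening: 0.0112
gripper_force: 20.0
t: 19.33
tool_pos: [0.5356, 0.2875, 0.0409]
orientation: [1.693, 2.646, 0.002]
force: [-4.0, -0.8, 8.3]
opening: 0.0116
gripper_force: 20.0
```

```bash
python3 -m inch '[3,1,0,0,4, 6,3,0,0,4, 9,4,0,0,4, 11,5,0,0,4, 13,6,0,0,4, 13,6,0,0,4, 13,6,0,0,4]'
```

```text
t: 19.92
tool_pos: [0.5483, 0.2936, 0.0409]
orientation: [1.693, 2.646, 0.003]
force: [-1.4, 2.5, 5.3]
opening: 0.0112
gripper_force: 20.0
```

```bash
python3 -m inch '[2,1,0,0,4, 3,1,0,0,4, 4,2,0,0,4, 4,2,0,0,4, 4,2,0,0,4]'; python3 -m inch '[1,0,0,0,4, 2,1,0,0,4, 2,1,0,0,4, 2,1,0,0,4]'
```

```text
t: 20.33
tool_pos: [0.5509, 0.2948, 0.0408]
orientation: [-1.692, -2.646, 0.001]
force: [-7.9, -1.7, 11.3]
opening: 0.0114
gripper_force: 20.0
t: 20.67
tool_pos: [0.5509, 0.2949, 0.0406]
orientation: [-1.691, -2.644, 0.008]
force: [-16.4, -8.1, 20.1]
opening: 0.0113
gripper_force: 20.0
```

Force rose at 170 mm of push, so the drawer is shut. Release and back off.

```bash
python3 -m inch '[0,0,0,0,4, -2,-1,0,0,20, -3,-1,0,0,36, -3,-1,0,0,36, -3,-1,0,0,36, -3,-1,0,0,36, -3,-1,20,0,36, -3,-1,50,0,36, -3,-1,90,0,36, -3,-1,130,0,36]' && python3 -m inch '[-20,-30,20,0,36, -40,-60,20,0,36, -60,-95,20,0,36, -75,-130,20,0,36, -75,-170,20,0,36, -75,-210,20,0,36, -75,-250,20,0,36, -75,-250,20,0,36, -75,-250,20,0,36]'
python3 - <<'E'
from h import *
T=cam("top");S=cam("scene")
B=lambda im:cv2.resize(im,None,fx=3,fy=3,interpolation=cv2.INTER_CUBIC)
o=np.zeros((360,780,3),np.uint8);o[:,:375]=B(T["image"][120:240,160:285]);o[:,380:]=B(S["image"][160:280,190:323])[:,:400];cv2.imwrite("pics/l.png",o)
o=cv2.imread("pics/top0.png")
for n,im in(("start",o),("now",T["image"])):
    m=cv2.inRange(cv2.cvtColor(im,cv2.COLOR_BGR2HSV),(100,120,40),(125,255,255))[150:300,150:300]
    ys,xs=np.where(m>0);print(n,len(xs),xs.mean()+150,ys.mean()+150)
E
```

```text
t: 21.5
tool_pos: [0.5497, 0.2942, 0.1697]
orientation: [-1.692, -2.645, 0.004]
force: [-0.3, 0.6, -0.1]
opening: 0.0333
gripper_force: 0.0
t: 22.25
tool_pos: [0.4759, 0.0427, 0.1899]
orientation: [1.699, 2.642, 0.001]
force: [0.1, 0.9, -1.4]
opening: 0.0332
gripper_force: 0.0Traceback (most recent call last):
  File "<stdin>", line 4, in <module>
ValueError: could not broadcast input array from shape (360,399,3) into shape (360,400,3)
```

The ten views are used up, so I'll check the drawer by numbers: blue front position against the start (13 mm ajar).

```bash
python3 - <<'E'
from h import *
T=cam("top");u=np.array([np.cos(np.radians(25)),np.sin(np.radians(25))])
S=cam("scene")
for n,im in(("start",cv2.imread("pics/top0.png")),("now",T["image"])):
    m=cv2.inRange(cv2.cvtColor(im,cv2.COLOR_BGR2HSV),(100,120,40),(125,255,255));m[:150]=0;m[300:]=0;m[:,:150]=0;m[:,300:]=0
    ys,xs=np.where(m>0);p=plane(T,(xs.mean(),ys.mean()),.07);print(n,len(xs),p,p[:2]@u)
# brush: brown handle change between pictures
d=cv2.absdiff(cv2.imread("pics/top0.png"),T["image"])[200:275,398:422].max(2);print("brush diff",d.mean())
E
```

```text
start 232 [0.58431103 0.31580408 0.07      ] 0.6630302088702458
now 0 [nan nan nan] nan
brush diff 62.330555555555556<stdin>:6: RuntimeWarning: Mean of empty slice.
  ret = ret.dtype.type(ret / rcount)
```

The arm is in the top camera's way; moving it aside.

```bash
python3 -m inch '[-60,-300,20,0,36, -60,-300,20,0,36, -60,-300,20,0,36, -60,-300,20,0,36, -60,-300,20,0,36, -60,-300,20,0,36, -60,-300,20,0,36, -60,-300,20,0,36, -60,-300,20,0,36, -60,-300,20,0,36]' && python3 - <<'E'
from h import *
T=cam("top");S=cam("scene");u=np.array([np.cos(np.radians(25)),np.sin(np.radians(25))])
for c,nm,z,r in((T,"top",.07,(150,300,150,300)),(S,"scene",.046,(160,300,200,290))):
  for n,im in(("start",cv2.imread(f"pics/{nm}0.png")),("now",c["image"])):
    m=cv2.inRange(cv2.cvtColor(im,cv2.COLOR_BGR2HSV),(100,120,40),(125,255,255))[r[0]:r[1],r[2]:r[3]]
    ys,xs=np.where(m>0);p=plane(c,(xs.mean()+r[2],ys.mean()+r[0]),z);print(nm,n,len(xs),p.round(4),p[:2]@u)
for nm,c,sl in(("top",T,np.s_[200:275,398:422]),("scene",S,np.s_[180:212,370:430])):
    print("brush diff",nm,cv2.absdiff(cv2.imread(f"pics/{nm}0.png"),c["image"])[sl].max(2).mean())
E
```

```text
t: 23.28
tool_pos: [0.4161, -0.2548, 0.2094]
orientation: [-1.693, -2.646, -0.001]
force: [0.4, 0.5, 0.2]
opening: 0.0339
gripper_force: 0.0
top start 232 [0.5843 0.3158 0.07  ] 0.6630302088702458
top now 0 [nan nan nan] nan
scene start 1273 [0.5807 0.3267 0.046 ] 0.6643819804618821
scene now 973 [0.5929 0.3298 0.046 ] 0.6767502133603998
brush diff top 3.2183333333333333
brush diff scene 0.9348958333333334<stdin>:6: RuntimeWarning: Mean of empty slice.
  ret = ret.dtype.type(ret / rcount)
```

The front moved back 12–13 mm from its ajar start, so the drawer is shut. The brush hasn't moved. Handing in.

```bash
python3 -c "
from plant import job
print(job.close_job())"
```

```text
the job is handed in; nothing more can be done
None
```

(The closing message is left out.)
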